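# Hold a bisque cup over the catch bowl with spring tongs

### The job

Get the small bisque cup ready to have glaze poured over it: pick up the spring tongs by their wooden grips, close their jaws on the smaller of the two cups, lift it and hold it level over the middle of the terracotta bowl, clearly above the rim. The small cup must not be touched by the hand, only by the tongs; do not tip it over, and leave the larger cup and the bowl where they stand. Finish while still holding the cup up in the tongs: nothing is put down.

Things in the scene. Friction and masses are not known exactly. Their poses are not given: they have to be found in the camera images.
- tongs: spring tongs, 200 mm long, 120 g, lying on their side: the two steel arms open and close in the horizontal plane. Origin: on the underside midway between the wooden grips, near the balance point; x points along the tongs to the jaws, y to the left arm, z up. Hinge at x = -90 mm, middle of the jaws at x = +85 mm
- grips (a point): point between the two wooden grips, 20 mm above the tongs' origin. Each grip is an upright plate, 52 mm long along x, z 0 to 40 mm, squeezed from outside along y. Width over both: 65 mm at rest, about 44 mm with the jaws on the small cup. Held at 55 mm (plates parallel), the tongs can be carried with the jaws still open
- jaws (a point): point midway between the jaws, 85 mm ahead of the tongs' origin, 14 mm above their underside. Jaws are shallow upright V plates, 30 mm long along x, z 1 to 27 mm, whose ends stand 4 mm farther in than their middle; 1 mm off the grips' width takes about 1.9 mm off the gap between the jaws
- jaw_left (a point): middle of the inner face of the left jaw. The two jaw points are 84 mm apart at rest, 64 mm with the grips held at 55 mm, 40 to 44 mm when closed on the small cup, under 20 mm when closed on nothing; the right arm mirrors the left. The spring pushes each grip outward with 5 N at rest, about 7 N when closed on the cup
- jaw_right (a point): middle of the inner face of the right jaw
- small_cup: the smaller cup: plain straight-sided unglazed cup, 38 mm in diameter, 42 mm high, about 45 g, standing upright; origin at the centre of its underside, z up
- large_cup: the larger cup of the same make, 62 mm in diameter, 62 mm high; origin at the centre of its underside. A bystander
- bowl: empty terracotta catch bowl, 121 mm in diameter, rim 48 mm high; origin at the centre of its underside. Stays where it is. Between it and the cups, a little farther back, stands a fixed banding wheel: a 200 mm disc on a foot, its top 103 mm above the worktop, which things carried low can strike
Mind the look-alikes: they are no part of the job. Leave any pink look-alike of the small_cup alone.

How it is judged:
On the way:
1. the small cup is lifted off the worktop between the jaws of the tongs (contact force between tongs and small_cup above 1 N and height (world z) of small_cup above 0.02 m and horizontal distance between jaws and small_cup below 0.02 m), for 0.2 s.
At the end, for the whole second after the job is handed in: Fingers hold the tongs, closed on the small cup (jaw points 32 to 52 mm apart, cup within 20 mm of the jaws' middle); the cup is still, over the bowl (centres within 35 mm in plan), underside 60 mm or more above the worktop, within 0.35 rad of upright, touching neither bowl nor robot (horizontal distance between small_cup and bowl below 0.035 m and height (world z) of small_cup above 0.06 m and angle between small_cup's own z axis and vertical below 0.35 rad and linear speed of small_cup below 0.03 m/s and horizontal distance between jaws and small_cup below 0.02 m and distance between jaw_left and jaw_right between 0.032 and 0.052 m and contact force between tongs and small_cup above 1 N and contact force between the fingers and tongs above 2 N and contact force between each of the arm, bowl and small_cup below 0.3 N and contact force between bowl and tongs below 0.3 N); the arm keeps its last pose, push and grip.
It fails at once if the robot itself touches the small cup (contact force between the arm and small_cup above 1 N).
It fails at once if the small cup is tipped over (angle between small_cup's own z axis and vertical above 0.7 rad).
It fails at once if the larger cup is shifted by more than 25 mm (distance of large_cup from where it was at the start of the episode above 0.025 m).
It fails at once if the bowl is shifted by more than 25 mm (distance of bowl from where it was at the start of the episode above 0.025 m).
It also fails if it takes over 48 s, if anything falls off the work surface, if the arm or the gripper's body presses on something with over 40 N, if the wrist force passes 120 N, or if a joint passes its speed limit or range.

### The arm

A 6-joint arm with a two-finger parallel gripper is mounted at the origin on a cart in front of the work surface, level with it; the furniture and walls round the work are solid. World frame = base frame: x ahead of the robot, y to its left, z up, the work surface at z = 0. Lengths are in m, angles in rad, forces in N, time in s.
With the tool pointing down it reaches from about 0.4 to 0.825 m from the base axis. Payload 7 kg.
Tool frame: the origin (TCP) lies between the finger pads; the fingertips stand 25 mm ahead of it and the grasp point (between the pads) lies 6 mm ahead of it (arm.tip_extent is the z of the fingertips in the tool frame, in m); z points along the fingers, x is the direction in which the jaws open and shut, and the axes are right-handed (so a half turn about z gives the same grasp; the last joint's range is limited). The gripper opens to 88 mm and grips with 3 to 60 N. Pads are 19 mm wide; open, the fingers measure 130 mm over their backs; the gripper's body (78 mm by 193 mm) begins 47 mm behind the grasp point.
Start: joints at [-0.974, 0.359, 0.012, 0, -1.224, -0.288], TCP at [0.205, -0.643, 0.252] pointing down, gripper open.
Joint ranges: [-3.07, 3.07], [-1.43, 2.12], [-1.02, 1.25], [-3.03, 1.67], [-3.05, -0], [-3.03, 3.03]. Speed limits (rad/s): [2.39, 2.39, 3.01, 3.14, 3.14, 3.14].

### API

Orientations are given as [roll, pitch, yaw] about the fixed x, y, z axes, in that order (R = Rz(yaw) Ry(pitch) Rx(roll)).
In Python, from station import monitor, grab_frame, job_done, arm gives the robot as it stands.
- The arm moves only by the shell command python3 -m jog 'ROWS' [FORCE]. ROWS is JSON, a list that holds one entry, the list of rows, each a list of 7 numbers: the shift along the world's x, y, z in m, then the turn, a rotation vector about the world's x, y, z in rad, then the opening, from 0 (shut) to 1 (fully open). In form: [[[dx, dy, dz, ax, ay, az, claw], ...]]. A call has 1 to 20 rows; each row shifts and turns the commanded pose from where the row before left it; what a row does not reach is not made up. A row lasts 1/8 s, in which the tool goes at most 62.5 mm and 10.7 degrees, less where a joint would pass 70% of its speed; a pose out of reach is approached as far as the arm can. A call is refused whole if a number of a shift passes 0.0625 or a number of a turn 0.188, either way. A call with a gripper value outside its range is refused whole. The fingers move at their own pace and stop on an object; FORCE is the grip in N (left out, the last holds). Time passes only in rows, so rows that do not move let the fingers close. It gives the time, the measured TCP pose, the force and the opening at its end, in the units of the state.
- monitor.get_state(): the state, without advancing time (a new reading comes with each control period).
- grab_frame(name): name is "scene" or "top" or "wrist"; returns a dict with "pixels" (480x640x3 uint8, red, green, blue), "K" (3x3 intrinsics, pixels), "view" (4x4, takes a point from world to camera coordinates); the wrist camera has in their place "hand_eye" (4x4, takes a point from camera to tool coordinates, whose origin is the TCP and whose axes are the tool frame's). Camera axes: x right, y down, z forward; pixel columns grow to the right and rows downward; lengths in m; the calibration is good to about 2 mm. A picture is of the moment at which its call begins: read the wrist's pose just before it. There is no depth.
- job_done(): hands the job in, once; it reports no verdict.
The state is a dict: "t": time; "q": joint angles; "qd": joint speeds; "joint_efforts": joint torques, N m; "eef_pos": TCP position; "ee_rot": TCP orientation; "force": force on the tool from outside, world axes, zero at the start; "moment": the same for the moment, N m; "width": finger opening in m.
Only numpy, scipy, OpenCV 4.12 (cv2) and the standard library are available. Lean on these libraries where they do the work, as an engineer would, in place of code of your own. Each camera call takes 0.05 s, during which the arm holds its last target.

## Working session

There is one attempt and no reset: what is moved stays moved. The work goes in short steps, Python scripts to look and compute and a shell command to move; the robot and the scene stay as the last step left them, time stands still between calls to the robot, and variables do not carry over. Pictures are saved under pics/ and viewed, and the job is handed in when it is done.

```bash
mkdir -p pics; ls; python3 - <<'E'
from station import monitor, grab_frame, job_done, arm
import cv2
print(monitor.get_state()); print(arm.tip_extent)
for n in ["scene","top","wrist"]:
    f=grab_frame(n); cv2.imwrite(f"pics/{n}0.png",f["pixels"][:,:,::-1]); print(n,f["K"].tolist(),f.get("view",f.get("hand_eye")).tolist() if hasattr(f.get("view",f.get("hand_eye")),"tolist") else f.get("view",f.get("hand_eye")))
E
```

```text
pics
{'t': 0.0, 'q': array([-9.73901359e-01,  3.59398980e-01,  1.10721309e-02, -3.54554282e-04,
       -1.22403355e+00, -2.88072025e-01]), 'qd': array([ 0.00048588, -0.00018776,  0.00114911,  0.0012314 ,  0.00066022,
        0.00052596]), 'joint_efforts': array([-2.50326171e-03, -5.82717633e+01,  2.93052560e+01,  6.99668258e+00,
        6.67315442e-03, -2.11327315e-04]), 'eef_pos': array([ 0.20499872, -0.64267629,  0.25061978]), 'ee_rot': array([-3.14146782e+00, -1.59432577e-03,  1.87949841e+00]), 'force': array([-0.10952609, -0.8085567 , -0.3853608 ]), 'moment': array([-0.02493323, -0.01145011,  0.01201431]), 'width': 0.0875279090098584}
0.025
scene [[471.00921427457484, 0.0, 318.05702873019146], [0.0, 471.00921427457484, 234.99863320494606], [0.0, 0.0, 1.0]] [[-0.7396522548420357, -0.672938256461255, -0.008285221661419963, 0.4684037080569923], [-0.35912362410129406, 0.40507846803722886, -0.8407982262974659, 0.18772952979006327], [0.5691614573382892, -0.6189228851185725, -0.5412852277284658, 0.7283641491369642], [0.0, 0.0, 0.0, 1.0]]
top [[591.0869107556861, 0.0, 318.43585703490646], [0.0, 591.0869107556861, 237.13372910327902], [0.0, 0.0, 1.0]] [[0.0013206672739146659, -0.9999982460311733, -0.001328070980061693, 0.13310191150741021], [-0.9959102269241067, -0.0011952896529973025, -0.09034041836641715, 0.5376251194596136], [0.09033867248263866, 0.0014419491051728482, -0.9959100587085425, 1.1912774736760008], [0.0, 0.0, 0.0, 1.0]]
wrist [[387.5015279717443, 0.0, 316.9548119783498], [0.0, 387.5015279717443, 243.86918753892758], [0.0, 0.0, 1.0]] [[0.9999995691614525, -0.0009231707163410762, -9.712228023167441e-05, 0.0008938576876473814], [0.0009138867492062653, 0.9607619232171524, 0.27737283880562047, -0.07456424027849551], [-0.00016275109355105155, -0.2773728080614746, 0.9607623529573658, -0.1332662824259434], [0.0, 0.0, 0.0, 1.0]]
```

View pics/top0.png

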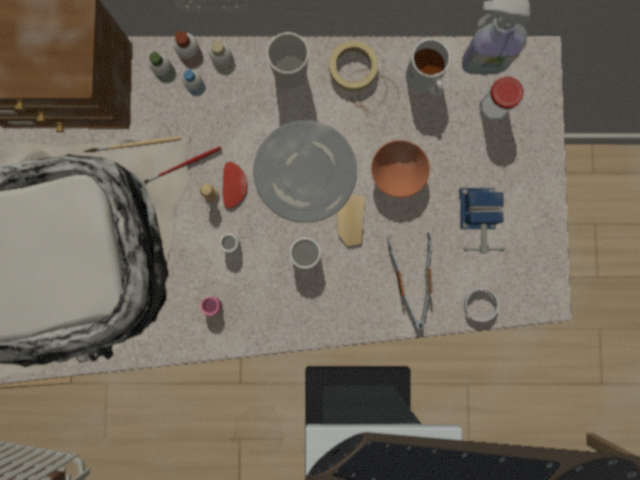

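View pics/scene0.png

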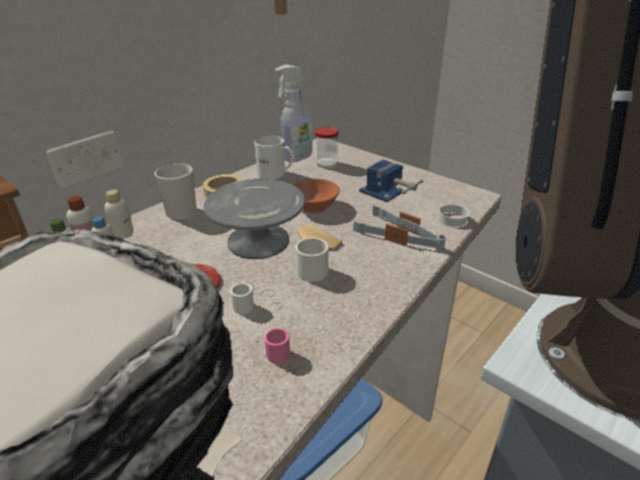

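View pics/wrist0.png

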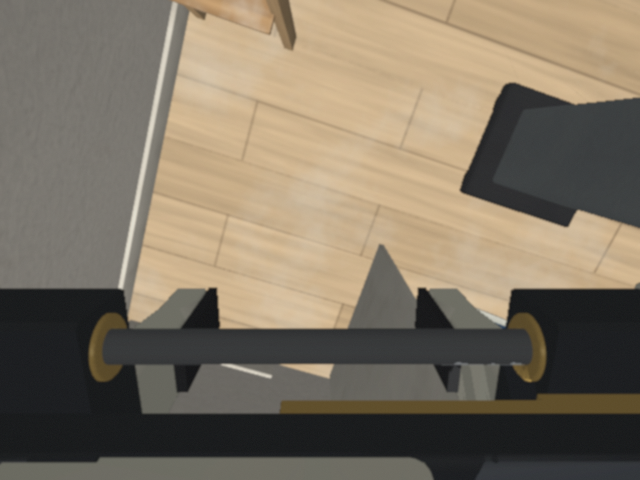

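```bash
cat > h.py <<'E'
import numpy as np, cv2
from station import monitor, grab_frame, job_done, arm
from scipy.spatial.transform import Rotation as Rn
def ray(f,uv,T=None):
    d=np.linalg.inv(f["K"])@np.array([uv[0],uv[1],1.])
    if T is None: T=np.linalg.inv(f["view"])
    return T[:3,3],T[:3,:3]@d
def onz(f,uv,z,T=None):
    o,d=ray(f,uv,T); return o+d*(z-o[2])/d[2]
def tri(fa,ua,fb,ub):
    o1,d1=ray(fa,ua);o2,d2=ray(fb,ub);d1=d1/np.linalg.norm(d1);d2=d2/np.linalg.norm(d2)
    A=sum(np.eye(3)-np.outer(d,d) for d in(d1,d2)); b=(np.eye(3)-np.outer(d1,d1))@o1+(np.eye(3)-np.outer(d2,d2))@o2
    return np.linalg.solve(A,b)
def proj(f,p):
    c=f["view"]@np.append(p,1); c=f["K"]@c[:3]; return c[:2]/c[2]
E
python3 - <<'E'
from h import *
f=grab_frame("top");im=f["pixels"]
crop=lambda x0,x1,y0,y1,s:cv2.resize(im[y0:y1,x0:x1],None,fx=s,fy=s,interpolation=cv2.INTER_CUBIC)[:,:,::-1]
cv2.imwrite("pics/t_tongs.png",crop(370,460,220,350,4))
cv2.imwrite("pics/t_cups.png",crop(180,340,140,330,3))
hsv=cv2.cvtColor(im,cv2.COLOR_RGB2HSV)
m=((hsv[...,0]<14)&(hsv[...,1]>110)).astype('u1')
n,l,s,c=cv2.connectedComponentsWithStats(m)
for i in range(1,n):
    if s[i,4]>15: print(s[i],c[i])
E
```

```text
[176  31  13  16 161] [181.8136646   38.70807453]
[115  32  13  22  74] [120.36486486  43.52702703]
[109  34   6  11  21] [111.71428571  38.33333333]
[104  45   7   8  17] [106.47058824  48.35294118]
[94 49  9  4 17] [98.17647059 50.11764706]
[415  49  29  25 478] [428.94142259  61.5041841 ]
[111  52   9   9  20] [114.95  55.4 ]
[105  65   5   8  16] [107.1875  69.0625]
[98 68  7 11 22] [101.          73.36363636]
[108  72   6   8  16] [110.6875  75.    ]
[123  73   7   7  17] [126.47058824  75.64705882]
[491  77  32  31 772] [506.57124352  92.03108808]
[94 80 22 19 88] [102.52272727  90.30681818]
[105  81  10  13  29] [110.20689655  86.27586207]
[82 98 15  6 28] [ 89.07142857 100.89285714]
[103 111  15   7  29] [111.48275862 113.27586207]
[ 372  141   57   57 2444] [399.84779051 169.60924714]
[159 147  62  29 208] [193.63461538 159.27884615]
[223 162  24  46 862] [233.14733179 184.98723898]
[429 269   3  23  36] [429.83333333 279.88888889]
[398 272   5  20  43] [399.74418605 281.79069767]
[ 51 472  11   8  41] [ 55.87804878 476.07317073]
```

```bash
python3 - <<'E'
from h import *
f=grab_frame("top")
print("large rim",onz(f,(306,253),.062),"small rim",onz(f,(230,242),.042),"pink",onz(f,(210,305),.042))
print("bowl rim",onz(f,(400,168),.048),"wheel",onz(f,(305,170),.103))
for u in [(256,170),(357,170)]: print(onz(f,u,.103))
E
```

```text
large rim [0.5023454  0.15840702 0.062     ] small rim [0.52574916 0.3128902  0.042     ] pink [0.3988718  0.35114516 0.042     ]
bowl rim [ 0.67698478 -0.03228865  0.048     ] wheel [0.66129562 0.1599489  0.103     ]
[0.66119595 0.25518508 0.103     ]
[0.66140136 0.0589052  0.103     ]
```

View pics/t_tongs.png

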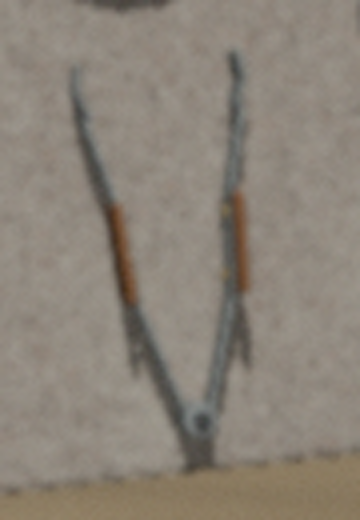

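View pics/t_cups.png

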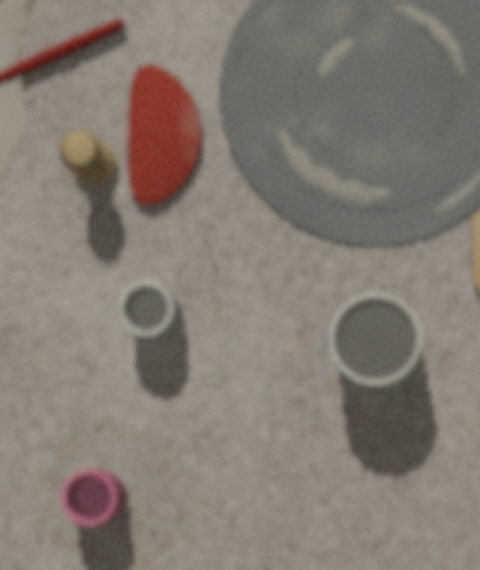

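```bash
python3 - <<'E'
from h import *
f=grab_frame("top")
l=onz(f,(399.2,281.8),.04);r=onz(f,(430.3,279.9),.04);h=onz(f,(420.2,325),.03)
jl=onz(f,(388.3,238),.027);jr=onz(f,(428.7,234),.027)
g=(l+r)/2; print(l,r,np.linalg.norm(l-r),g,h,jl,jr)
for a,b in [(h,g),(h,(jl+jr)/2),(g,(jl+jr)/2)]:
    d=(b-a)[:2];print(np.linalg.norm(d),np.arctan2(d[1],d[0]))
d=(l-r)[:2];print("perp",np.arctan2(-d[0],d[1]))
print("small",onz(f,(229.3,242.3),.042),"large",onz(f,(305.3,253),.062))
s=grab_frame("scene")
cv2.imwrite("pics/s_tongs.png",cv2.resize(s["pixels"][170:320,220:480],None,fx=3,fy=3,interpolation=cv2.INTER_CUBIC)[:,:,::-1])
for p in (np.append(g[:2],.04),l,r,h): print(proj(s,p))
print(proj(s,[.5257,.3135,.042]),proj(s,[.677,-.032,.048]))
E
```

```text
[ 0.44581928 -0.0291888   0.04      ] [ 0.44972181 -0.09193319  0.04      ] 0.06286563643798987 [ 0.44777054 -0.060561    0.04      ] [ 0.35901891 -0.0719817   0.03      ] [ 0.53561052 -0.0095701   0.027     ] [ 0.5439542  -0.09256807  0.027     ]
0.08948343603009369 0.12797835307650346
0.1819691285749125 0.11517847752832512
0.0925001139481996 0.10279606210108211
perp 0.06211730551843829
small [0.52513771 0.3142994  0.042     ] large [0.50234368 0.15979874 0.062     ]
[401.80279433 220.27061271]
[394.09233457 226.41601381]
[409.20277837 214.37266737]
[441.0982378  237.16257843]
[241.52405767 287.63928156] [313.29189093 188.76233637]
```

View pics/s_tongs.png

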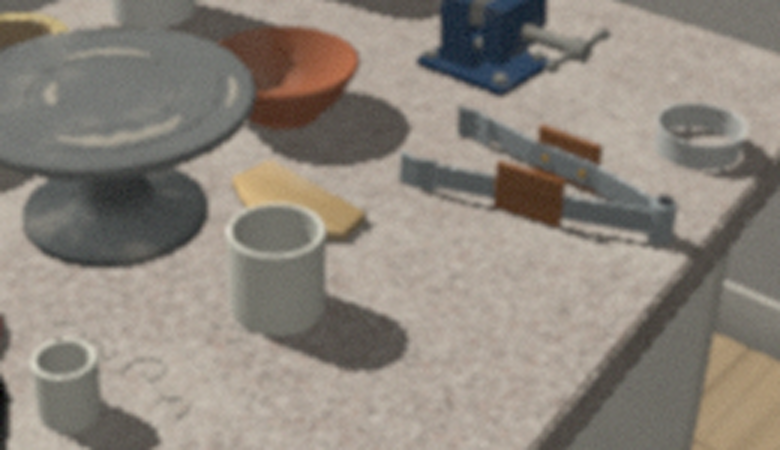

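```bash
python3 -m jog '[[[0.0174,0.0416,-0.004,0,0,-0.0146,1],[0.0174,0.0416,-0.004,0,0,-0.0146,1],[0.0174,0.0416,-0.004,0,0,-0.0146,1],[0.0174,0.0416,-0.004,0,0,-0.0146,1],[0.0174,0.0416,-0.004,0,0,-0.0146,1],[0.0174,0.0416,-0.004,0,0,-0.0146,1],[0.0174,0.0416,-0.004,0,0,-0.0146,1],[0.0174,0.0416,-0.004,0,0,-0.0146,1],[0.0174,0.0416,-0.004,0,0,-0.0146,1],[0.0174,0.0416,-0.004,0,0,-0.0146,1],[0.0174,0.0416,-0.004,0,0,-0.0146,1],[0.0174,0.0416,-0.004,0,0,-0.0146,1],[0.0174,0.0416,-0.004,0,0,-0.0146,1],[0.0174,0.0416,-0.004,0,0,-0.0146,1],[0,0,0,0,0,0,1]]]' 15
python3 - <<'E'
from h import *
s=monitor.get_state(); print(s["q"],s["eef_pos"],s["ee_rot"],s["force"])
w=grab_frame("wrist"); cv2.imwrite("pics/w1.png",w["pixels"][:,:,::-1])
E
```

```text
t: 2.22
eef_pos: [0.4497, -0.0585, 0.1955]
ee_rot: [3.141, -0.0, 1.678]
force: [1.0, 0.2, -0.1]
width: 0.0876
[ 3.07422273e-01  3.55339667e-02 -5.37875156e-01  1.48422118e-05
 -9.97168752e-01 -1.77055222e+00] [ 0.4496777  -0.05847204  0.19547907] [ 3.14137607e+00 -3.11269685e-05  1.67847077e+00] [ 1.03774974  0.19399554 -0.11492481]
```

View pics/w1.png

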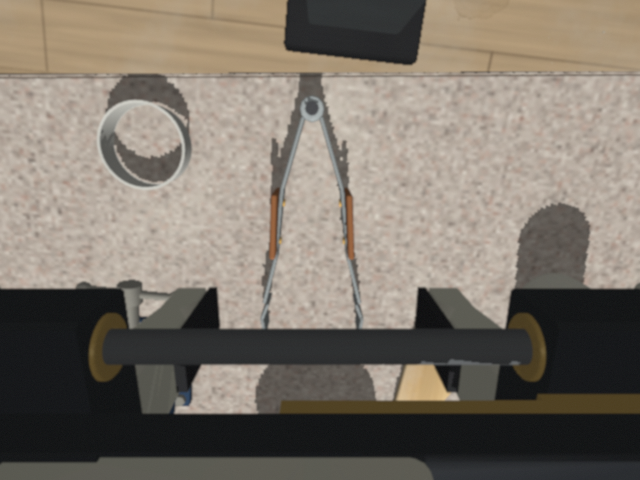

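```bash
cat >> h.py <<'E'
def wT(s,w):
    T=np.eye(4);T[:3,:3]=Rn.from_euler('xyz',s["ee_rot"]).as_matrix();T[:3,3]=s["eef_pos"];return T@np.array(w["hand_eye"])
E
python3 - <<'E'
from h import *
s=monitor.get_state();w=grab_frame("wrist");T=wT(s,w)
im=w["pixels"];hsv=cv2.cvtColor(im,cv2.COLOR_RGB2HSV)
m=((hsv[...,0]<14)&(hsv[...,1]>130)).astype('u1')[150:280,240:400]
n,l,st,c=cv2.connectedComponentsWithStats(m)
P=[]
for i in range(1,n):
    if st[i,4]>60: u=c[i]+[240,150];p=onz(w,u,.03,T);P.append(p);print(st[i],u,p)
g=sum(P)/2;h=onz(w,(312,107),.03,T);d=(g-h)[:2];print(g,h,np.linalg.norm(d),np.arctan2(d[1],d[0]))
for u in[(276,192),(275,257),(349,192),(350,257)]:print(onz(w,u,.04,T))
E
```

```text
[ 31  41   8  69 327] [274.6911315 224.8440367] [ 0.44824397 -0.09235437  0.03      ]
[107  41   8  69 301] [350.58803987 225.55813953] [ 0.44245725 -0.03256572  0.03      ]
[ 0.44535061 -0.06246004  0.03      ] [ 0.35750953 -0.07202285  0.03      ] 0.08836007276688178 0.10843780685285326
[ 0.42056779 -0.09243083  0.04      ]
[ 0.47153633 -0.08928967  0.04      ]
[ 0.41479219 -0.03822561  0.04      ]
[ 0.46531335 -0.0308787   0.04      ]
```

```bash
python3 -m jog '[[[-0.0027,-0.0026,-0.04,0,0,0,1],[0,0,-0.04,0,0,0,1],[0,0,-0.035,0,0,0,1],[0,0,-0.025,0,0,0,1],[0,0,-0.015,0,0,0,1],[0,0,-0.01,0,0,0,1],[0,0,0,0,0,0,1]]]' 15
python3 - <<'E'
from h import *
s=monitor.get_state(); print(s["eef_pos"],s["ee_rot"],s["force"])
w=grab_frame("wrist"); cv2.imwrite("pics/w2.png",w["pixels"][:,:,::-1])
E
```

```text
t: 3.2
eef_pos: [0.4456, -0.0639, 0.0303]
ee_rot: [-3.141, 0.0, 1.674]
force: [-0.3, -0.5, -0.5]
width: 0.0875
[ 0.4456269  -0.06390133  0.03029939] [-3.14061998e+00  2.08994480e-04  1.67430466e+00] [-0.27346534 -0.50694568 -0.46633059]
```

View pics/w2.png

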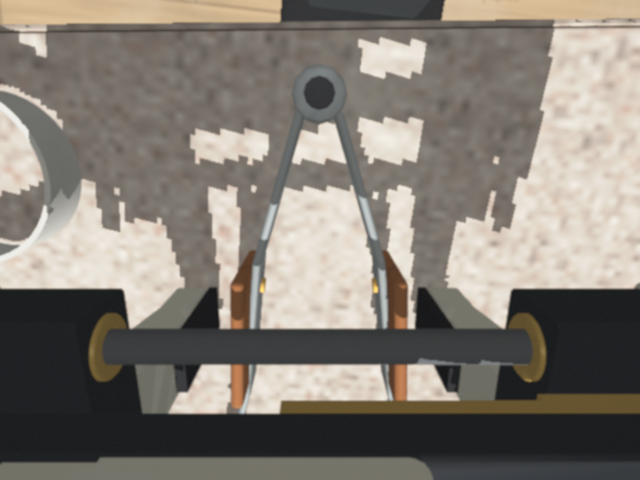

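```bash
python3 -m jog '[[[0.001,0.001,0,0,0,0,0.75],[0,0,0,0,0,0,0.7],[0,0,0,0,0,0,0.66],[0,0,0,0,0,0,0.625],[0,0,0,0,0,0,0.625],[0,0,0,0,0,0,0.625]]]' 20
python3 - <<'E'
from h import *
s=monitor.get_state(); print(s["eef_pos"],s["ee_rot"],s["force"],s["width"])
w=grab_frame("wrist"); cv2.imwrite("pics/w3.png",w["pixels"][:,:,::-1])
f=grab_frame("top"); cv2.imwrite("pics/t3.png",f["pixels"][:,:,::-1])
E
```

```text
t: 4.0
eef_pos: [0.4475, -0.0622, 0.031]
ee_rot: [3.141, 0.0, 1.676]
force: [0.9, -1.0, 5.6]
width: 0.0548
[ 0.44753768 -0.06221294  0.03096088] [3.14062541e+00 6.51436666e-05 1.67557047e+00] [ 0.89385702 -1.04411614  5.57968597] 0.05484491735211716
```

View pics/w3.png

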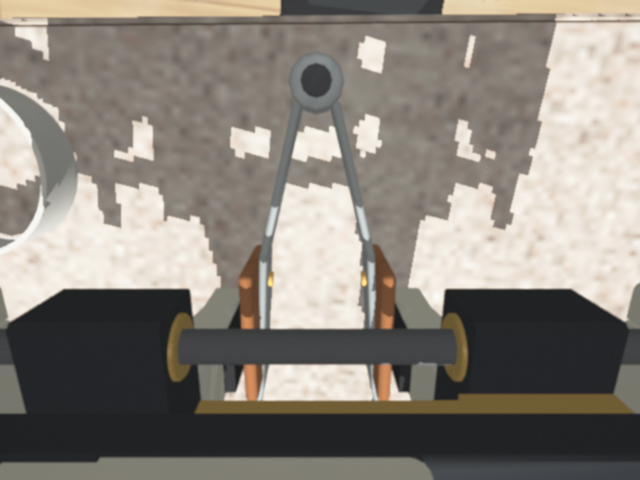

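View pics/t3.png

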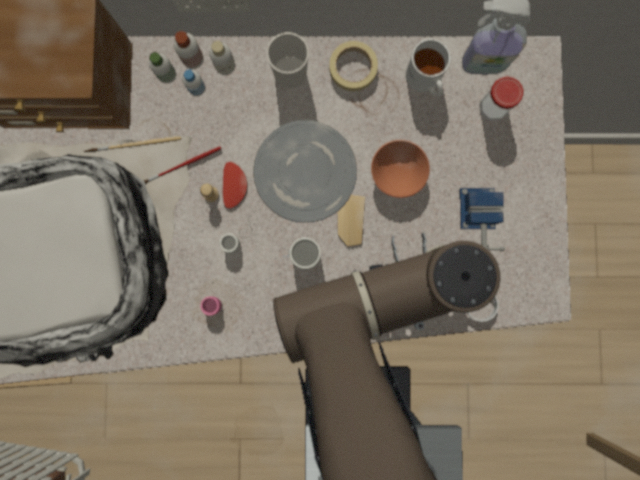

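```bash
python3 -m jog '[[[0,0,0.03,0,0,0,0.625],[0,0,0.04,0,0,0,0.625],[0,0,0.04,0,0,0,0.625],[0,0,0.04,0,0,0,0.625],[0,0,0,0,0,0,0.625]]]'
python3 - <<'E'
from h import *
f=grab_frame("scene"); cv2.imwrite("pics/s4.png",f["pixels"][:,:,::-1])
w=grab_frame("wrist"); cv2.imwrite("pics/w4.png",w["pixels"][:,:,::-1])
t=grab_frame("top")
for z in (0,.1,.2,.3,.4):
    p=onz(t,(163,250),z);q=onz(t,(110,345),z); print(z,p,proj(f,p),q,proj(f,q))
E
```

```text
t: 4.72
eef_pos: [0.4485, -0.0618, 0.1832]
ee_rot: [3.136, -0.001, 1.675]
force: [0.5, 0.4, -1.2]
width: 0.0545
0 [0.51221852 0.45938732 0.        ] [177.44132695 356.5763912 ] [0.31549791 0.56393885 0.        ] [196.3215963  490.23771407]
0.1 [0.50537026 0.43288362 0.1       ] [183.98848493 301.18287973] [0.32457649 0.52897048 0.1       ] [204.23173143 413.41570113]
0.2 [0.498522   0.40637992 0.2       ] [191.37113987 238.72048261] [0.33365508 0.4940021  0.2       ] [212.99893751 328.26994723]
0.3 [0.49167374 0.37987622 0.3       ] [199.7601211  167.74386505] [0.34273366 0.45903373 0.3       ] [222.77048998 233.37013596]
0.4 [0.48482548 0.35337252 0.4       ] [209.37623545  86.38484753] [0.35181224 0.42406535 0.4       ] [233.7294574  126.93833385]
```

View pics/s4.png

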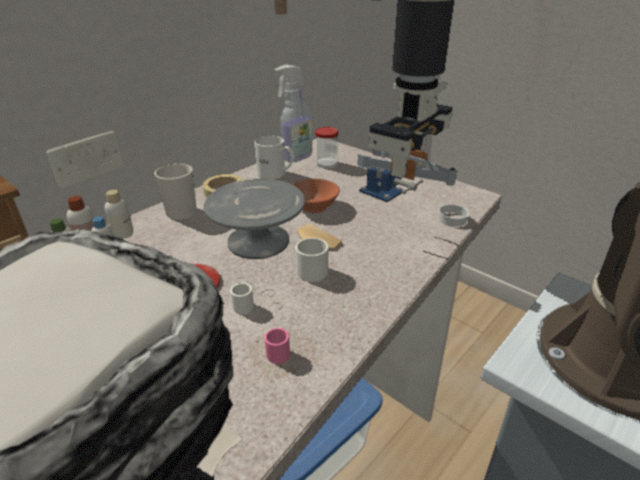

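View pics/w4.png

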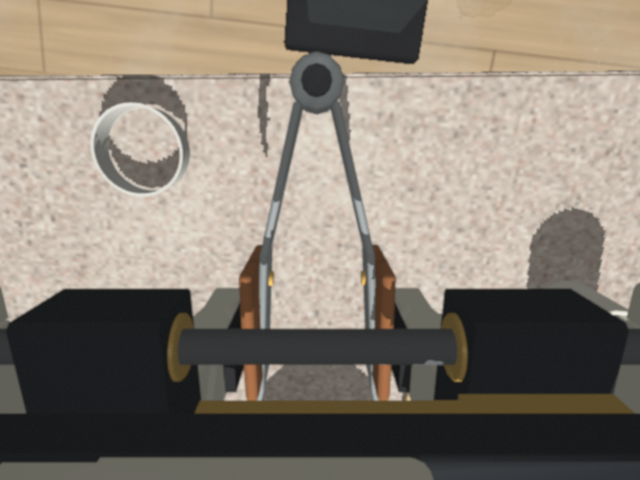

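```bash
python3 - <<'E'
from h import *
f=grab_frame("top");s=monitor.get_state()
print(s["eef_pos"],s["ee_rot"])
i=cv2.imread("pics/t3.png");cv2.imwrite("pics/t3c.png",cv2.resize(i[220:260,380:440],None,fx=8,fy=8,interpolation=cv2.INTER_CUBIC))
i=f["pixels"][:,:,::-1];cv2.imwrite("pics/t4c.png",cv2.resize(i[190:260,370:450],None,fx=8,fy=8,interpolation=cv2.INTER_CUBIC))
E
```

```text
[ 0.44604689 -0.06235436  0.17929003] [-3.13925693e+00 -3.19689134e-05  1.67489663e+00]
```

View pics/t3c.png

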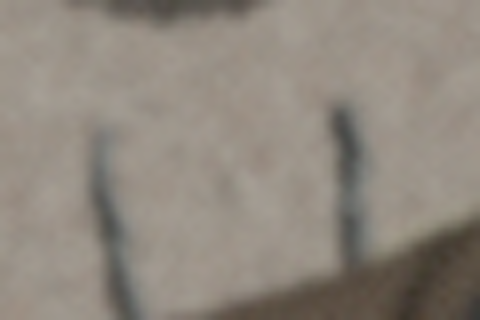

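View pics/t4c.png

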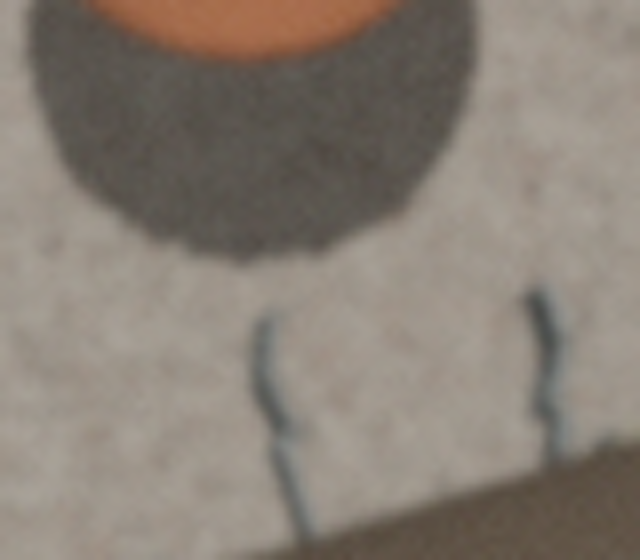

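```bash
python3 - <<'E'
from h import *
f=grab_frame("top");s=monitor.get_state()
z=s["eef_pos"][2]-.0305+.025
yaw=s["ee_rot"][2]-np.pi/2
R=np.array([[np.cos(yaw),np.sin(yaw)],[-np.sin(yaw),np.cos(yaw)]])
for a,b in[((403.2,229.7),(437.2,226.2)),((402.2,236.5),(438.5,233.7)),((406,244),(437.9,241.9))]:
    A,B=onz(f,a,z),onz(f,b,z); print(np.linalg.norm(A-B),R@((A+B)/2-s["eef_pos"])[:2],R@(A-B)[:2])
E
```

```text
0.06178855917554288 [0.09544339 0.00234762] [-2.93225293e-06  6.17885591e-02]
0.0657166095237763 [0.08254032 0.00361113] [0.00168821 0.06569492]
0.05762495972215964 [0.06814124 0.00242491] [0.00213324 0.05758546]
```

```bash
python3 -m jog '[[[0,0.015,0,0,0,0.0154,0.625],[0.0006,0.0323,0,0,0,0.033,0.625],[0.0006,0.0323,0,0,0,0.033,0.625],[0.0006,0.0323,0,0,0,0.033,0.625],[0.0006,0.0323,0,0,0,0.033,0.625],[0.0006,0.0323,0,0,0,0.033,0.625],[0.0006,0.0323,0,0,0,0.033,0.625],[0.0006,0.0323,0,0,0,0.033,0.625],[0.0006,0.0323,0,0,0,0.033,0.625],[0.0006,0.0323,0,0,0,0.033,0.625],[0,0.0323,0,0,0,0.033,0.625],[0,0,0,0,0,0,0.625],[0,0,0,0,0,0,0.625]]]'
python3 - <<'E'
from h import *
s=monitor.get_state();print(s["eef_pos"],s["ee_rot"],s["force"],s["width"],s["q"])
f=grab_frame("top");g=grab_frame("scene")
cv2.imwrite("pics/t5.png",f["pixels"][:,:,::-1]);cv2.imwrite("pics/s5.png",g["pixels"][:,:,::-1])
E
```

```text
t: 6.6
eef_pos: [0.4517, 0.2757, 0.1798]
ee_rot: [-3.14, 0.001, 2.021]
force: [-0.7, 0.3, -0.4]
width: 0.055
[0.45173088 0.27567511 0.17977217] [-3.13996498e+00  6.31467827e-04  2.02114608e+00] [-0.73857593  0.27580029 -0.40753546] 0.055000628850159605 [ 9.18684400e-01  1.81343136e-01 -4.08035947e-01 -2.05779446e-04
 -9.83154703e-01 -2.03901726e+00]
```

View pics/t5.png

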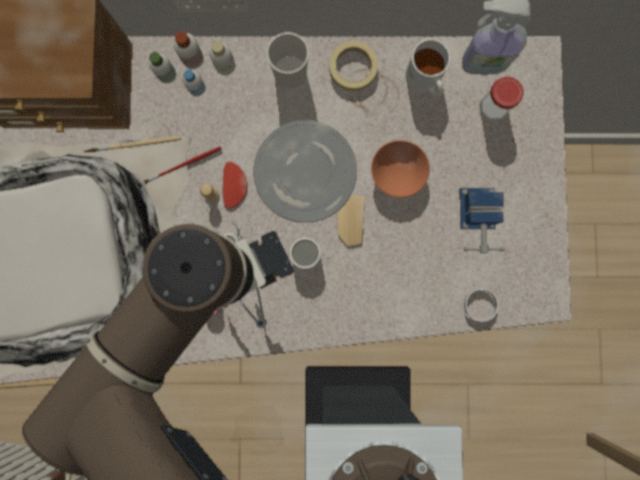

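View pics/s5.png

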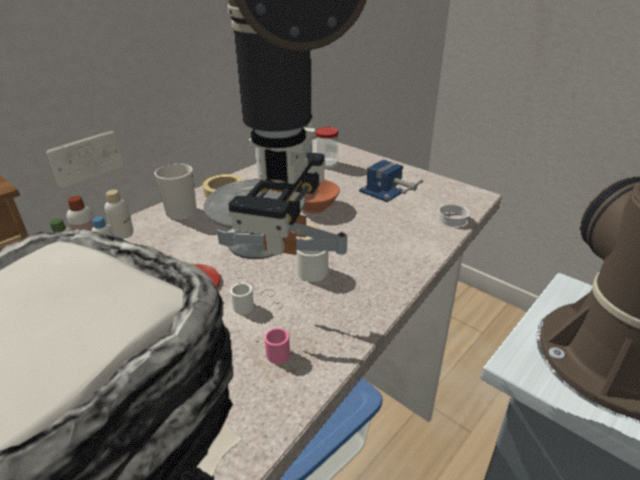

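```bash
python3 -m jog '[[[0,0,-0.02,0,0,0,0.625],[0,0,-0.025,0,0,0,0.625],[0,0,-0.025,0,0,0,0.625],[0,0,-0.015,0,0,0,0.625],[0,0,0,0,0,0,0.625]]]'
python3 - <<'E'
from h import *
s=monitor.get_state();print(s["eef_pos"],s["ee_rot"],s["force"],s["width"])
f=grab_frame("top");g=grab_frame("scene");w=grab_frame("wrist")
cv2.imwrite("pics/t6.png",cv2.resize(f["pixels"][200:340,150:350],None,fx=4,fy=4,interpolation=cv2.INTER_CUBIC)[:,:,::-1])
cv2.imwrite("pics/s6.png",cv2.resize(g["pixels"][200:350,190:390],None,fx=4,fy=4,interpolation=cv2.INTER_CUBIC)[:,:,::-1])
cv2.imwrite("pics/w6.png",w["pixels"][:,:,::-1])
E
```

```text
t: 7.32
eef_pos: [0.4521, 0.2749, 0.0949]
ee_rot: [-3.14, 0.001, 2.02]
force: [0.6, 0.7, -0.8]
width: 0.0544
[0.4521284  0.274928   0.09485225] [-3.13982863e+00  8.79368317e-04  2.02003807e+00] [ 0.63672403  0.6853951  -0.76698177] 0.05444773276138631
```

View pics/s6.png

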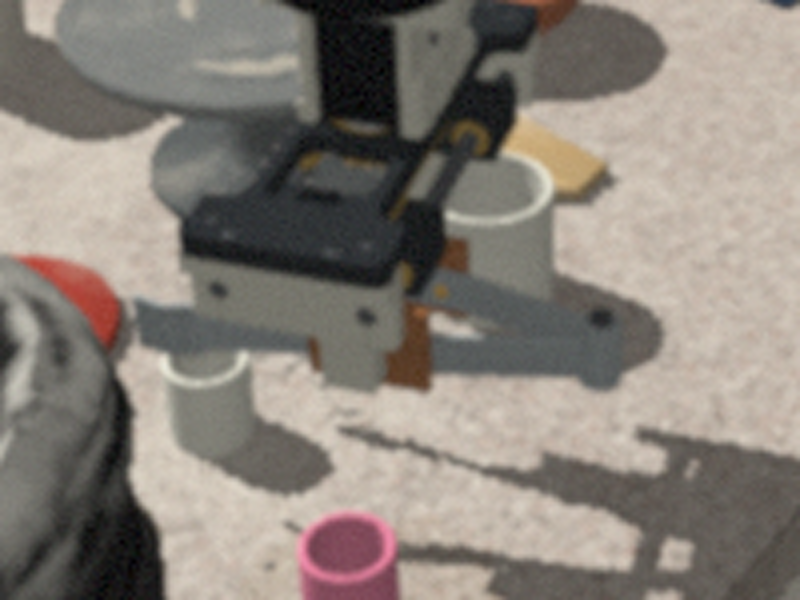

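View pics/t6.png

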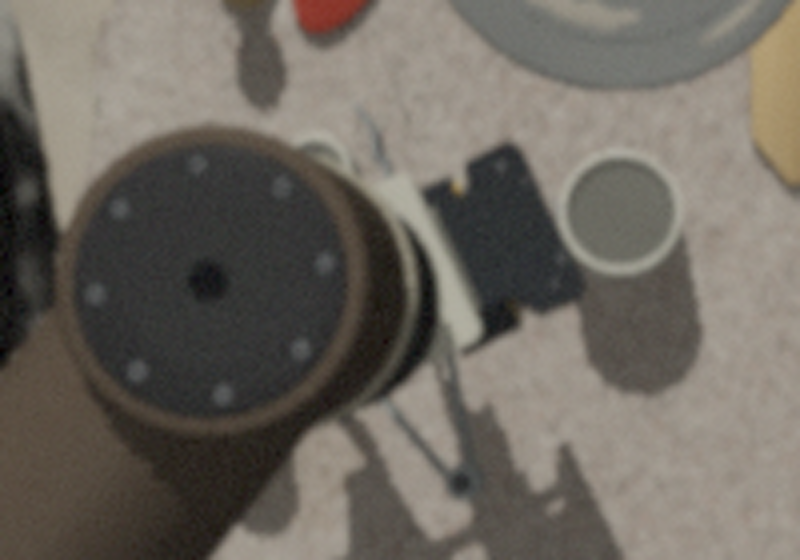

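View pics/w6.png

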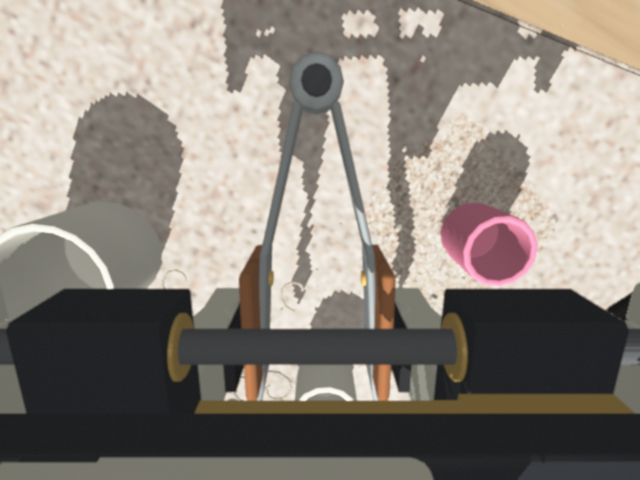

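```bash
python3 - <<'E'
from h import *
s=monitor.get_state();f=grab_frame("top");w=grab_frame("wrist");T=wT(s,w)
th=s["ee_rot"][2]-np.pi/2;d=np.array([np.cos(th),np.sin(th)]);l=np.array([-d[1],d[0]])
C=lambda p:(np.round([(p-s["eef_pos"])[:2]@d,(p-s["eef_pos"])[:2]@l],4))
print("cup top cam",C(np.array([.5252,.3143,0])))
print("rim near pt wrist",C(onz(w,(327,391),.042,T)))
z=s["eef_pos"][2]-.0305+.025
print("right jaw tip/mid/back",[C(onz(f,u,z)) for u in((241.3,227.5),(243,235),(246,244.5))])
print(C(onz(f,(265,320),z)),"hinge")
E
python3 - <<'E'
import cv2
i=cv2.imread("pics/w6.png")[360:410,230:400];cv2.imwrite("pics/w6c.png",cv2.resize(i,None,fx=4,fy=4,interpolation=cv2.INTER_CUBIC))
E
```

```text
cup top cam [0.0817 0.0029]
rim near pt wrist [0.0667 0.0065]
right jaw tip/mid/back [array([ 0.0908, -0.0353]), array([ 0.0761, -0.032 ]), array([ 0.0568, -0.0294])]
[-0.0907 -0.0007] hinge
```

View pics/w6c.png

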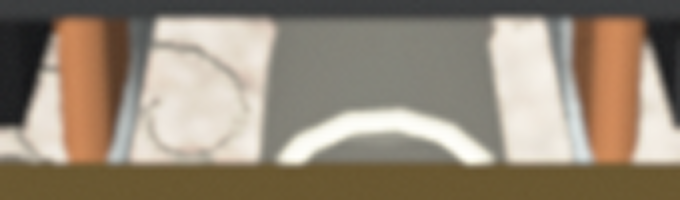

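```bash
python3 -m jog '[[[-0.0002,0.0027,0,0,0,0,0.625],[0,0,-0.01,0,0,0,0.625],[0,0,-0.012,0,0,0,0.625],[0,0,-0.012,0,0,0,0.625],[0,0,-0.012,0,0,0,0.625],[0,0,-0.008,0,0,0,0.625],[0,0,-0.005,0,0,0,0.625],[0,0,0,0,0,0,0.625]]]'
python3 - <<'E'
from h import *
s=monitor.get_state();print(s["eef_pos"],s["ee_rot"],s["force"],s["width"])
f=grab_frame("top");g=grab_frame("scene");w=grab_frame("wrist")
a=cv2.resize(f["pixels"][205:265,200:280],(400,300),interpolation=cv2.INTER_CUBIC)
b=cv2.resize(g["pixels"][250:340,200:320],(400,300),interpolation=cv2.INTER_CUBIC)
c=cv2.resize(w["pixels"][240:480,0:640],(800,300),interpolation=cv2.INTER_CUBIC)
cv2.imwrite("pics/c7.png",np.vstack([np.hstack([a,b]),c])[:,:,::-1])
E
```

```text
t: 8.57
eef_pos: [0.4522, 0.2784, 0.0363]
ee_rot: [-3.141, 0.0, 2.021]
force: [-0.7, 0.6, -1.1]
width: 0.055
[0.45217547 0.27835184 0.03625591] [-3.14111135e+00  2.58399296e-04  2.02056802e+00] [-0.67406634  0.58775498 -1.10997301] 0.05499547322134214
```

View pics/c7.png

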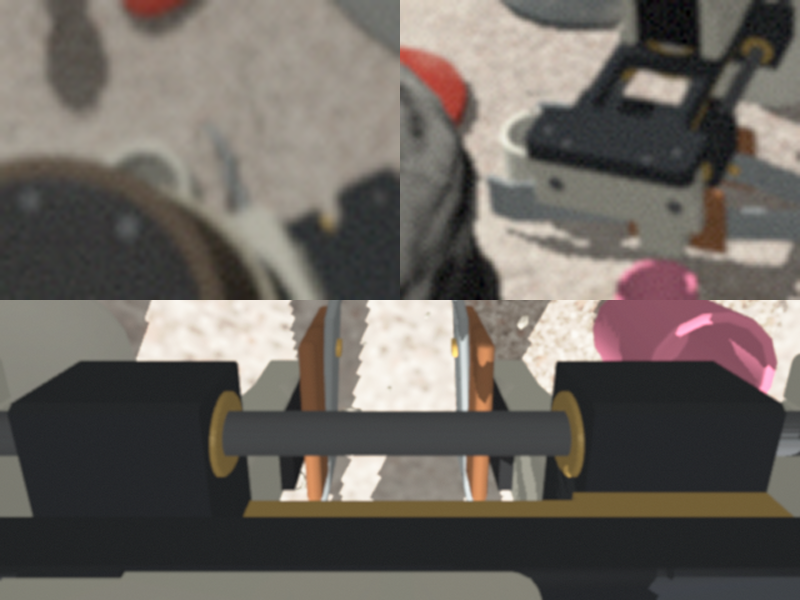

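```bash
python3 -m jog '[[[0,0,0,0,0,0,0.59],[0,0,0,0,0,0,0.56],[0,0,0,0,0,0,0.53],[0,0,0,0,0,0,0.5],[0,0,0,0,0,0,0.47],[0,0,0,0,0,0,0.44],[0,0,0,0,0,0,0.4],[0,0,0,0,0,0,0.3],[0,0,0,0,0,0,0.3],[0,0,0,0,0,0,0.3]]]' 22
python3 - <<'E'
from h import *
s=monitor.get_state();print(s["eef_pos"],s["ee_rot"],s["force"],s["width"])
f=grab_frame("top");g=grab_frame("scene")
a=cv2.resize(f["pixels"][205:265,200:280],(400,300),interpolation=cv2.INTER_CUBIC)
b=cv2.resize(g["pixels"][250:340,200:320],(400,300),interpolation=cv2.INTER_CUBIC)
cv2.imwrite("pics/c8.png",np.hstack([a,b])[:,:,::-1])
E
```

```text
t: 9.98
eef_pos: [0.4522, 0.2785, 0.0366]
ee_rot: [3.142, -0.0, 2.021]
force: [-0.3, 0.4, -1.4]
width: 0.0427
[0.4522406  0.27847727 0.03658083] [ 3.14153055e+00 -4.40393829e-05  2.02057816e+00] [-0.26510512  0.39839249 -1.35125461] 0.04267657959984856
```

View pics/c8.png

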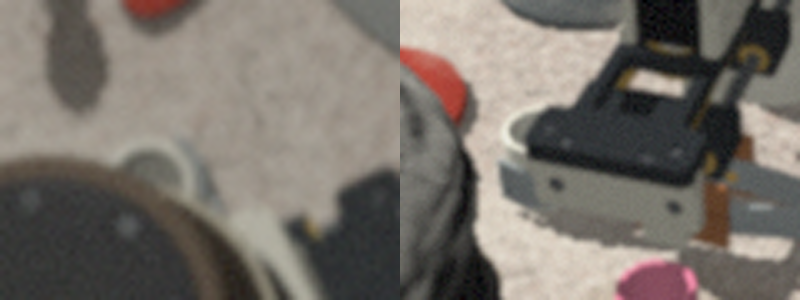

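Closed at 42.7 mm on the cup (about 44 expected). Lifting slowly.

```bash
python3 -m jog '[[[0,0,0.004,0,0,0,0.3],[0,0,0.008,0,0,0,0.3],[0,0,0.012,0,0,0,0.3],[0,0,0.015,0,0,0,0.3],[0,0,0.015,0,0,0,0.3],[0,0,0.01,0,0,0,0.3],[0,0,0,0,0,0,0.3],[0,0,0,0,0,0,0.3]]]'
python3 - <<'E'
from h import *
s=monitor.get_state();print(s["eef_pos"],s["ee_rot"],s["force"],s["width"])
f=grab_frame("top");g=grab_frame("scene")
a=cv2.resize(f["pixels"][205:265,200:280],(400,300),interpolation=cv2.INTER_CUBIC)
b=cv2.resize(g["pixels"][210:330,200:360],(400,300),interpolation=cv2.INTER_CUBIC)
cv2.imwrite("pics/c9.png",np.hstack([a,b])[:,:,::-1])
E
```

```text
t: 11.08
eef_pos: [0.452, 0.2782, 0.1003]
ee_rot: [-3.141, 0.0, 2.02]
force: [0.4, -0.1, -1.7]
width: 0.0426
[0.45197651 0.27824109 0.10025768] [-3.14108257e+00  6.63117889e-05  2.02042691e+00] [ 0.44666799 -0.08733798 -1.7004026 ] 0.042556568150817264
```

View pics/c9.png

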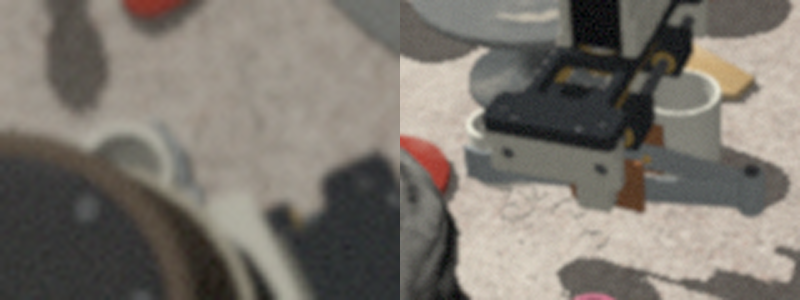

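```bash
python3 -m jog '[[[0,0,0.01,0,0,0,0.3],[0,0,0.02,0,0,0,0.3],[0,0,0.025,0,0,0,0.3],[0,0,0.025,0,0,0,0.3],[0,0,0.02,0,0,0,0.3],[0.003,-0.008,0.015,0,0,-0.009,0.3],[0.006,-0.014,0.005,0,0,-0.015,0.3],[0.01,-0.022,0,0,0,-0.025,0.3],[0.01,-0.022,0,0,0,-0.025,0.3],[0.01,-0.022,0,0,0,-0.025,0.3],[0.01,-0.022,0,0,0,-0.025,0.3],[0.01,-0.022,0,0,0,-0.025,0.3],[0.01,-0.022,0,0,0,-0.025,0.3],[0.01,-0.022,0,0,0,-0.025,0.3],[0.01,-0.022,0,0,0,-0.025,0.3],[0.01,-0.022,0,0,0,-0.025,0.3],[0.01,-0.022,0,0,0,-0.025,0.3],[0.01,-0.022,0,0,0,-0.025,0.3],[0,0,0,0,0,0,0.3],[0,0,0,0,0,0,0.3]]]'
python3 - <<'E'
from h import *
s=monitor.get_state();print(s["eef_pos"],s["ee_rot"],s["force"],s["width"])
f=grab_frame("top");cv2.imwrite("pics/t10.png",f["pixels"][:,:,::-1])
E
```

```text
t: 13.68
eef_pos: [0.5707, 0.0138, 0.2199]
ee_rot: [-3.14, 0.0, 1.721]
force: [-0.5, -0.1, -1.6]
width: 0.0424
[0.57072644 0.01382475 0.2199182 ] [-3.14034520e+00  2.21520859e-06  1.72056369e+00] [-0.45503409 -0.14189384 -1.64662434] 0.042432959588930425
```

View pics/t10.png

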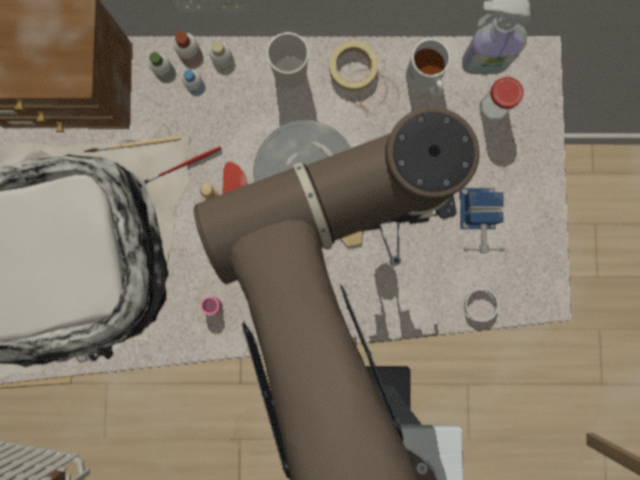

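```bash
python3 -m jog '[[[0.004,-0.01,0,0,0,-0.01,0.3],[0.006,-0.014,0,0,0,-0.015,0.3],[0.006,-0.014,0,0,0,-0.015,0.3],[0.005,-0.012,0,0,0,-0.01,0.3],[0.002,-0.006,0,0,0,0,0.3],[0,0,-0.008,0,0,0,0.3],[0,0,-0.015,0,0,0,0.3],[0,0,-0.015,0,0,0,0.3],[0,0,-0.015,0,0,0,0.3],[0,0,-0.012,0,0,0,0.3],[0,0,-0.006,0,0,0,0.3],[0,0,0,0,0,0,0.3],[0,0,0,0,0,0,0.3],[0,0,0,0,0,0,0.3]]]'
python3 - <<'E'
from h import *
s=monitor.get_state();print(s["eef_pos"],s["ee_rot"],s["force"],s["width"])
f=grab_frame("top");g=grab_frame("scene")
cv2.imwrite("pics/t11.png",f["pixels"][:,:,::-1])
cv2.imwrite("pics/s11.png",cv2.resize(g["pixels"][90:270,240:480],None,fx=3,fy=3,interpolation=cv2.INTER_CUBIC)[:,:,::-1])
E
```

```text
t: 15.48
eef_pos: [0.5945, -0.0415, 0.1502]
ee_rot: [3.14, -0.0, 1.672]
force: [-0.5, 0.4, -1.6]
width: 0.0424
[ 0.59453709 -0.04152976  0.15015892] [ 3.14049764e+00 -1.01613194e-04  1.67159976e+00] [-0.46800876  0.42343727 -1.57411278] 0.04237172885099
```

View pics/t11.png

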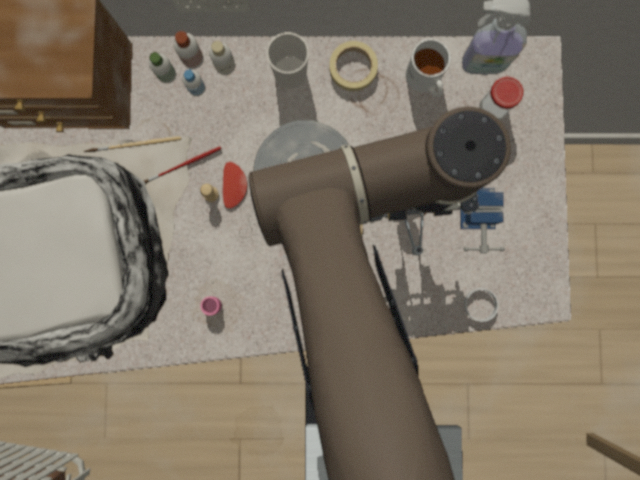

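View pics/s11.png

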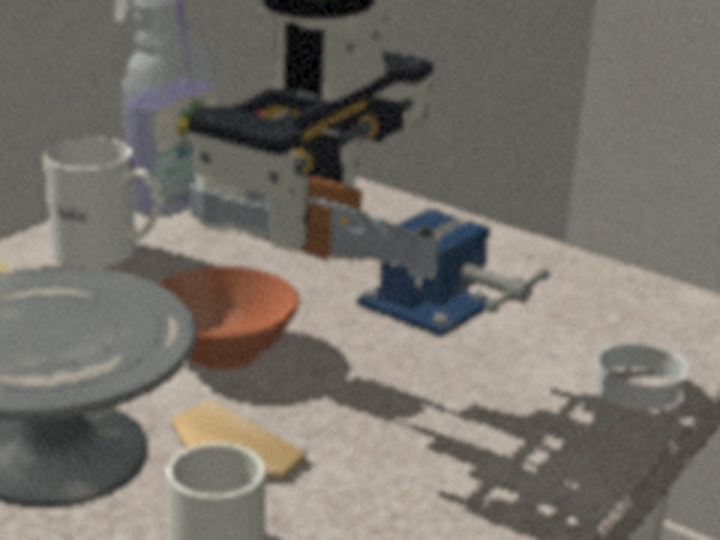

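```bash
python3 - <<'E'
from h import *
s=monitor.get_state();g=grab_frame("scene");w=grab_frame("wrist")
th=s["ee_rot"][2]-np.pi/2
c=s["eef_pos"]+[.083*np.cos(th),.083*np.sin(th)+.002,-.0366]
print("est cup",c,"off bowl",np.linalg.norm(c[:2]-[.676,-.032]))
for p in (c,c+[0,0,.042],c+[.0,.0,.005]):print(proj(g,p))
im=cv2.resize(g["pixels"][120:220,280:410],None,fx=6,fy=6,interpolation=cv2.INTER_CUBIC)
cv2.imwrite("pics/s12.png",im[:,:,::-1]);cv2.imwrite("pics/w12.png",w["pixels"][:,:,::-1])
E
```

```text
est cup [ 0.67699283 -0.03118602  0.11338505] off bowl 0.0012838520979289707
[312.65571869 163.19577922]
[312.38238361 145.7815643 ]
[312.62378848 161.16150149]
```

View pics/s12.png

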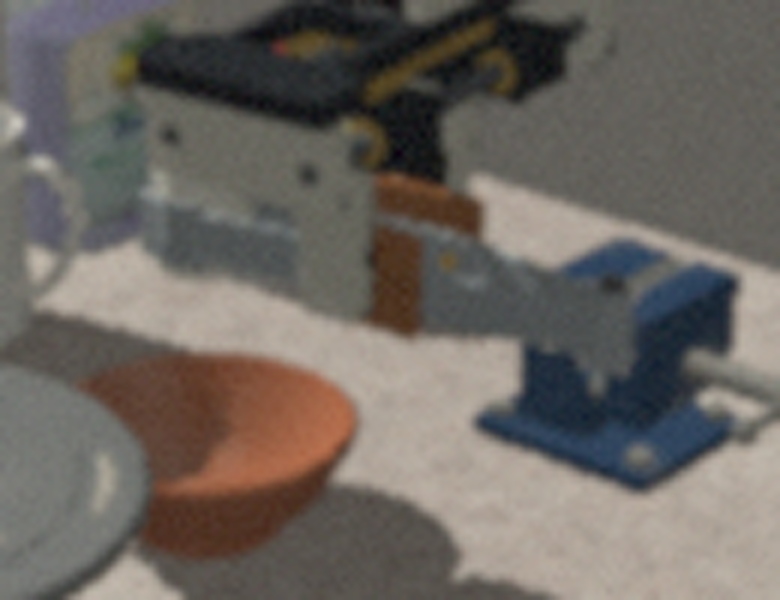

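View pics/w12.png

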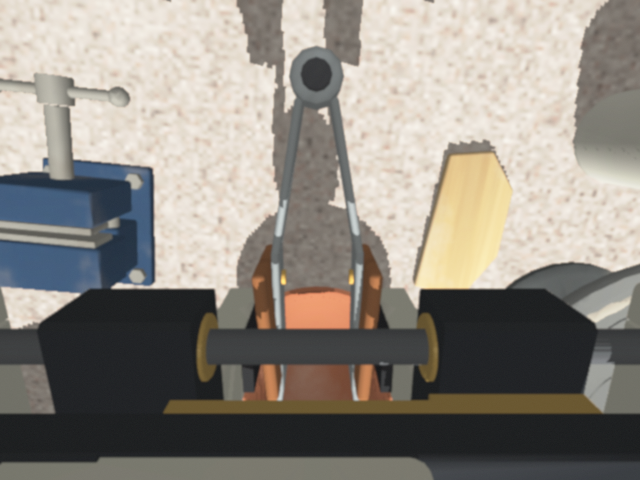

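```bash
python3 - <<'E'
from h import *
s=monitor.get_state();print(s["t"],s["eef_pos"],abs(s["qd"]).max(),s["width"])
job_done()
E
```

```text
15.675 [ 0.59433661 -0.0415365   0.14981068] 0.0026532029057179073 0.04261759013073443
the job is handed in; nothing more can be done
```

I picked up the tongs by their wooden grips and closed them on the small cup with 22 N. I then carried the cup over the banding wheel and handed the job in at 15.7 s, holding it over the bowl.

**Position:** worked out from the wrist pose and the jaw offset measured earlier, the cup is about 1 mm from the bowl's centre in plan. Its underside is about 113 mm above the worktop, against a 48 mm rim.

**Grip:** the arm was at rest, with the grips at 42.5 mm, a little under the 44 mm you gave for jaws on the cup. The wrist force of about 1.6 N matches tongs plus cup. I did not measure the jaw gap or the contact forces directly.

**Level:** I could not see the cup clearly in the last pictures, because the gripper and arm hid almost all of it. Its upright pose rests on the view just after lifting, where the rim looked level, and on the tongs looking level at the end.

**Measurements that disagreed:** before closing, the top and wrist cameras put the cup about 4 mm apart sideways. I took a compromise of about 2.5 mm, and the jaws closed on the cup cleanly.

**Bystanders:** I saw no shift of the large cup, the bowl or the pink look-alike in the pictures. I did not measure their positions again at the end.

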